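# Clip the thermometer on the pressing plate and set its thermostat

## Robot

A 6-joint arm with a two-finger parallel gripper is mounted at the origin on the work surface. World frame = base frame: x ahead of the robot, y to its left, z up, the work surface at z = 0. Lengths are in m, angles in degrees, forces in N, time in s.
With the tool pointing down it reaches from about 0.3 to 0.75 m from the base axis. Payload 8.5 kg.
Tool frame: the origin (TCP) lies between the finger pads, 19 mm behind the fingertips; this is the grasp point; z points along the fingers, y is the line along which they close (so a half turn about z gives the same grasp; the last joint's range is limited). The gripper opens to 85 mm and grips with 20 to 120 N. Pads are 22 mm wide; open, the fingers measure 114 mm over their backs; the gripper's body (76 mm by 85 mm) begins 54 mm behind the grasp point. The pads swing forward as they close: fully open they stand 13 mm farther back than shut.
Start: joints at [-77.137, 21.807, 74.336, -0, 83.858, -12.336], TCP at [0.234, -0.498, 0.25] pointing down, gripper open.
Joint ranges: [-178.18, 178.18], [-50.72, 133.34], [12.68, 142.11], [-81.47, 261.47], [9.98, 163.14], [-165.26, 165.26]. Speed limits (degrees/s): [136.94, 136.94, 180, 180, 180, 180].

## Interface

Orientations are given as a 3x3 rotation matrix whose columns are the frame's x, y, z axes.
In Python, from rig import status, get_image, env gives the robot as it stands.
- The arm moves only by the shell command python3 -m handwheel 'ROWS' [FORCE]. ROWS is text: rows parted by semicolons, each of 7 numbers parted by spaces: the shift along the world's x, y, z in cm, then the turn, a rotation vector about the world's x, y, z in degrees, then the opening, from 0 (shut) to 1 (fully open). In form: dx dy dz wx wy wz gripper; .... A call has 1 to 8 rows; each row is the pose to reach, as a shift and turn from the pose commanded when the call began; what a row does not reach only later rows make up. A row lasts 1/12 s, in which the tool goes at most 41.7 mm and 7.16 degrees, less where a joint would pass 70% of its speed; a pose out of reach is approached as far as the arm can. A call with a gripper value outside its range is refused whole. The fingers move at their own pace and stop on an object; FORCE is the grip in N (left out, the last holds). Time passes only in rows, so rows that repeat a pose let the fingers close. It gives the time, the measured TCP pose, the force, the opening and the grip force at its end, in the units of the state.
- status.observe(): the state, without advancing time (a new reading comes with each control period).
- get_image(name): name is "side" or "top" or "wrist"; returns a dict with "color" (480x640x3 uint8, red, green, blue), "vertical_fov" (degrees; the focal length in pixels is half the picture's height over the tangent of half this angle, whatever the lens; pixels are square), "cx", "cy" (the principal point, pixels), "xyz" and "orientation" of the camera in the world. Camera axes: x right, y down, z forward; pixel columns grow to the right and rows downward; lengths in m; the calibration is good to about 2 mm. The wrist camera is an equidistant fisheye: a pixel r from the principal point sees the ray r / f radians off the axis. A picture is of the moment at which its call begins. There is no depth.
- env.close_job(): hands the job in; it is judged then, once.
The state is a dict: "time_s": time; "q": joint angles; "qvel": joint speeds; "joint_efforts": joint torques, N m; "position": TCP position; "tool_rot": TCP orientation; "ft_force": force on the tool from outside, world axes, zero at the start; "wrist_torque": the same for the moment, N m; "grip_width": finger opening in m; "gripper_force": force on a finger pad.
Only numpy, scipy, OpenCV 4.12 (cv2) and the standard library are available. Lean on these libraries where they do the work, as an engineer would, in place of code of your own. Each camera call takes 0.05 s, during which the arm holds its last target. There are 200 camera calls.

## Task

Get the quilter's pressing plate ready for use. First squeeze open the clip that carries the round gauge, take it off its storage rail and clip it on the plate's upright steel tab, pushed down until its throat sits on the tab's top edge and with the gauge pointing away from the dial; then turn the thermostat dial until its pointer lines up with the little steel set tab on its scale, and let go. Leave the plain clip and everything else standing where it is.

Things in the scene. Friction and masses are not known exactly. Their poses are not given: they have to be found in the camera images.
- press: Electric pressing plate (cold), fixed: a white box 170 mm (its x) by 300 mm (its y), its top 50 mm above the work surface. Origin: centre of its underside. An aluminium plate covers the +y half of its top; the dial is on the -y half, its axis at x = 0, y = -85 mm. An upright steel tab stands near the +x edge, at x = 70 mm, y = 60 mm.
- tab (a point): Middle of the top edge of the upright steel tab, 95 mm above the work surface. The tab is a plate 5 mm thick (along x), 70 mm wide (along y), standing 45 mm above the press; axes as those of the press: its +y points away from the dial.
- dial_grip (a point): On the dial's upright axis, 84 mm above the work surface, the height for the TCP. The dial is black: a round skirt, radius 36 mm, its top at 61 mm above the work surface, with an upright grip bar 60 mm long, 16 mm wide, its top at 95 mm. The bar runs along this point's x axis, which points to the pointer's end; a white line marks that half of the bar's top.
- dial_pointer (a point): Tip of the dial's pointer, a beak on the skirt's rim, 46 mm from the dial's axis.
- dial (a joint): Angle of the dial in rad, 0 to 4.71 between stops; grows as it turns clockwise seen from above. It stays where it is left.
- set_mark (a point): Where the pointer's tip must come to: on the centre line of the set tab, 46 mm from the dial's axis. The set tab is a small fixed steel block 9 mm wide, 9 mm high, reaching from 48 to 63 mm from the dial's axis, standing on the scale outside the dial's rim.
- rail: Storage rail, fixed: a wooden block 70 mm (x) by 200 mm (y), 30 mm high, carrying an upright steel strip 5 mm thick and 190 mm long (along its y), whose top edge is 85 mm above the work surface. Origin: centre of the underside. Two spring clips sit on the strip about 100 mm apart, in either order.
- gaugeclip: Steel spring clip with a round gauge, 100 g, loose, astride the rail's strip. Origin: its throat, the underside of its middle block (16 mm high), which rests on the top edge it is clipped on. x runs along that edge to the gauge, z up. Two levers 24 mm wide (x), at +y and -y: handles rise to z = 56 mm, 56 mm apart over their outsides; jaws reach down to z = -29 mm.
- clip_handles (a point): Point between the gauge clip's handles, 46 mm above its origin, where the TCP goes to squeeze them; axes as the clip's. Squeezing both handles together along y from above, with 6 to 9 N, opens the jaws: handles at 30 mm over their outsides give a jaw gap of about 26 mm; 24 mm is the stop.
- gauge (a point): Centre of the gauge's face: a white-faced disc of 42 mm diameter, 10 mm thick, lying flat, 38 mm along x from the clip's origin, its face 14 mm above it.
- gaugeclip_l (a joint): Opening angle of each jaw of the gauge clip, rad: 0 when clamped on a 5 mm edge, 0.36 when fully squeezed, -0.07 when shut empty.
- plainclip: Spring clip of the same build without a gauge, on the same rail; leave it alone. Origin and axes as for the gauge clip.
- cone: Grey cone of thread standing on the aluminium plate, loose, 50 mm across its foot, 100 mm high; leave it. Origin: centre of its underside.
- holder: Black candle holder beside the rail, loose, foot 60 mm across, slim stem, 160 mm high; leave it. Origin: centre of its underside.
- vase: Square glass vase with scissors in it, loose, 90 mm by 90 mm, 150 mm high, the scissors to 210 mm; leave it. Origin: centre of its underside.

How it is judged (in metres and radians):
On the way, in this order (a step that is already met when the one before it is completed fails the run):
1. the gauge clip is squeezed open (value of joint gaugeclip_l above 0.08 rad), for 0.1 s.
2. the gauge clip sits on the upright tab of the press, gauge away from the dial, released (x of gaugeclip in the frame of tab between -0.008 and 0.008 m and y of gaugeclip in the frame of tab between -0.028 and 0.028 m and z of gaugeclip in the frame of tab between -0.006 and 0.008 m and y of gauge in the frame of tab above 0.005 m and angle between gaugeclip's own z axis and vertical below 0.15 rad and value of joint gaugeclip_l below 0.08 rad and linear speed of gaugeclip below 0.02 m/s and contact force between the fingers and gaugeclip below 0.1 N), for 0.2 s.
3. the dial's pointer is at the set tab (horizontal distance between dial_pointer and set_mark below 0.004 m and velocity of joint dial between -0.05 and 0.05 rad/s), for 0.2 s.
At the end, for the whole second after the job is handed in: Gauge clip clamped astride the tab: throat 0 to 8 mm above its top edge, within 8 mm across and 28 mm along of its middle, upright within 0.15 rad, gauge on the side away from the dial, at rest, released. Pointer tip within 4 mm (5 degrees) of the set mark, still (all of step 2 and all of step 3); the robot touches nothing.
It fails at once if a bystander (cone, holder or vase) is moved by more than 30 mm (distance of any of cone, holder, vase from where it was at the start of the episode above 0.03 m).
It fails at once if the plain clip is moved by more than 20 mm (distance of plainclip from where it was at the start of the episode above 0.02 m).
It also fails if it takes over 72 s, if anything falls off the work surface, if the arm or the gripper's body presses on something with over 40 N, if the wrist force passes 120 N, or if a joint passes its speed limit or range.

## Working session

There is one attempt and no reset: what is moved stays moved. The work goes in short steps, Python scripts to look and compute and a shell command to move; the robot and the scene stay as the last step left them, time stands still between calls to the robot, and variables do not carry over. Pictures are saved under pics/ and viewed, at most 10 in all, crops included, and the job is handed in when it is done.

```bash
mkdir -p pics; ls; python3 - <<'E'
from rig import status,get_image
import cv2,numpy as np
for n in("side","top","wrist"):
    d=get_image(n); cv2.imwrite(f"pics/{n}0.png",d["color"][...,::-1]); print(n,d["vertical_fov"],d["cx"],d["cy"],np.round(d["xyz"],4),np.round(d["orientation"],4).tolist())
print(status.observe()["time_s"])
E
```

```text
pics
side 52.65508368399765 309.27789927265724 244.0797976563517 [0.1164 0.5291 0.6365] [[-0.7288, -0.3907, 0.5623], [-0.6847, 0.4206, -0.5952], [-0.004, -0.8188, -0.5741]]
top 56.070676670970556 317.87977865895493 245.19135241901404 [ 0.4938 -0.0198  0.8396] [[-0.0267, -0.992, 0.1232], [-0.9996, 0.0273, 0.0036], [-0.0069, -0.1231, -0.9924]]
wrist 65.70646984690485 321.08451238123666 239.41770839736722 [ 0.2967 -0.4671  0.3737] [[0.4261, -0.8711, -0.2444], [-0.9047, -0.4108, -0.1132], [-0.0018, 0.2693, -0.9631]]
0.15
```

View pics/top0.png

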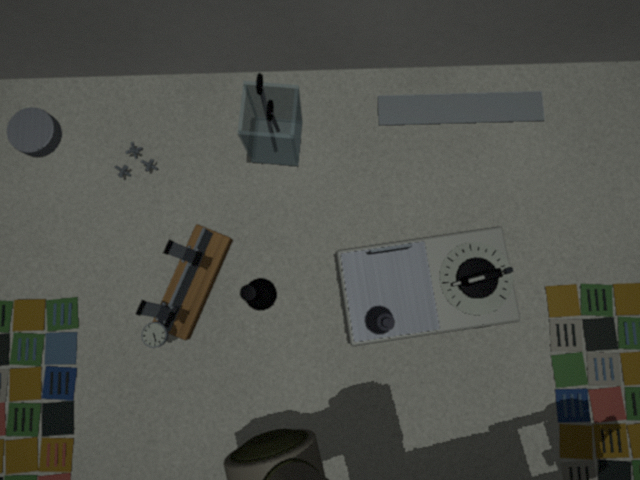

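View pics/side0.png

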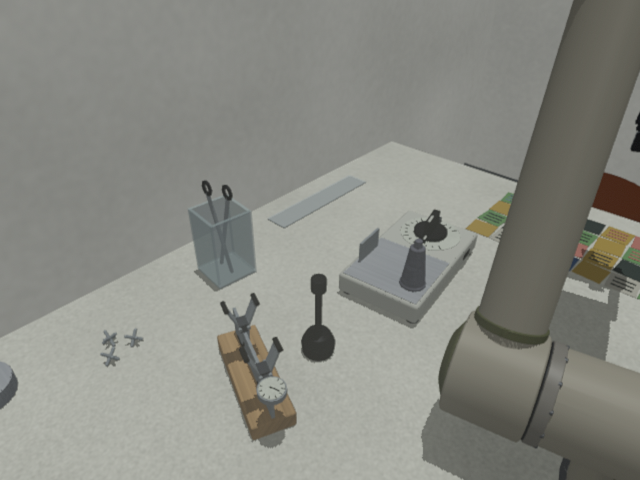

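The top view shows the rail at about (200,280), with the gauge clip at its near end (155,320) and the plain clip at (183,250). The press is at (428,285), its tab at (390,250), the dial at (477,278), the cone at (378,320) and the holder at (260,293). I'll zoom in on the dial and rail.

```bash
python3 - <<'E'
import cv2,numpy as np
t=cv2.imread("pics/top0.png")
g=lambda a:np.uint8(255*(a/255.)**.6)
a=cv2.resize(g(t[215:355,325:525]),None,fx=4,fy=4,interpolation=cv2.INTER_CUBIC)
cv2.imwrite("pics/press.png",a)
b=cv2.resize(g(t[215:355,120:290]),None,fx=4,fy=4,interpolation=cv2.INTER_CUBIC)
cv2.imwrite("pics/rail.png",b)
E
```

```text
(no output)
```

View pics/press.png

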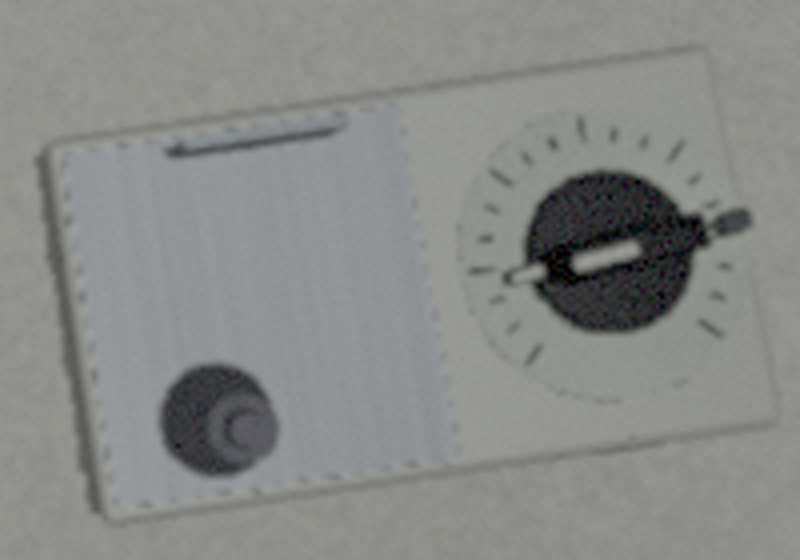

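View pics/rail.png

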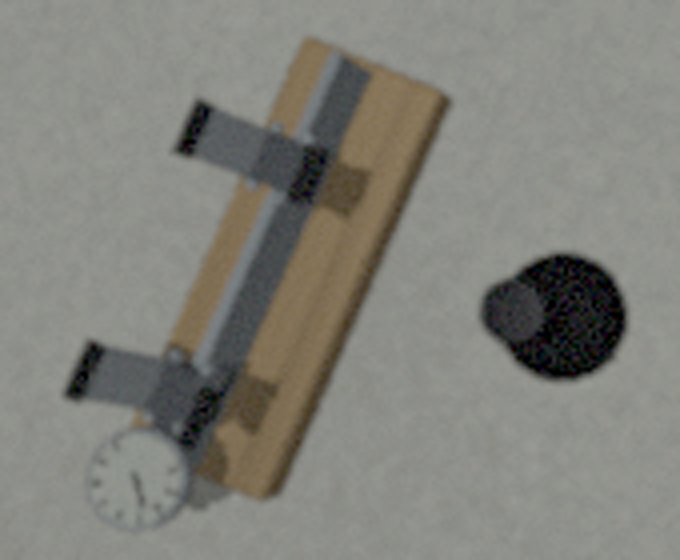

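The dial crop shows the white pointer beak on the left, tip at crop (510,278). The grey set tab is on the right at crop (735,218), so the dial has to turn about 180° clockwise. The rail crop shows the strip's light top edge running (333,58)→(207,368), and the gauge disc at (138,478). Next I'll measure these.

```bash
cat > h.py <<'E'
import numpy as np,cv2
from rig import status,get_image
def ray(d,uv):
    f=240/np.tan(np.radians(d["vertical_fov"]/2)); x=(uv[0]-d["cx"])/f; y=(uv[1]-d["cy"])/f
    return np.array(d["orientation"])@np.array([x,y,1.])
def plane(d,uv,z):
    r=ray(d,uv); c=np.array(d["xyz"]); return c+r*(z-c[2])/r[2]
def proj(d,p):
    f=240/np.tan(np.radians(d["vertical_fov"]/2)); q=np.array(d["orientation"]).T@(np.array(p)-d["xyz"])
    return q[:2]/q[2]*f+[d["cx"],d["cy"]]
def tri(d1,u1,d2,u2):
    r1,r2=ray(d1,u1),ray(d2,u2); c1,c2=np.array(d1["xyz"]),np.array(d2["xyz"])
    s=np.linalg.lstsq(np.stack([r1,-r2],1),c2-c1,rcond=None)[0]
    a,b=c1+s[0]*r1,c2+s[1]*r2; return (a+b)/2,np.linalg.norm(a-b)
def ang(v): return np.degrees(np.arctan2(v[1],v[0]))
E
python3 - <<'E'
from h import *
np.set_printoptions(precision=4,suppress=True)
T=get_image("top");S=get_image("side")
P=lambda u,v:((u+.5)/4-.5+325,(v+.5)/4-.5+215)
R=lambda u,v:((u+.5)/4-.5+120,(v+.5)/4-.5+215)
a,b=plane(T,R(336,55),.085),plane(T,R(207,368),.085)
d=(b-a)[:2];d/=np.linalg.norm(d);print("strip",a,b,"ang",ang(d),"len",np.linalg.norm(b-a))
g=plane(T,R(138,478),.099);print("gauge",g,"side px",proj(S,g));n=np.array([-d[1],d[0]])
print("gauge off strip line",(g-a)[:2]@n)
print("clip0",g[:2]-.038*d)
for q in[(187,128),(83,371),(308,175),(200,418)]:
    p=plane(T,R(*q),.141);print("handle",p,"along/perp",(p-a)[:2]@d,(p-a)[:2]@n)
# press corners at z=.05 (crop corners)
C=[plane(T,P(*q),.05)[:2] for q in[(50,143),(703,48),(777,420),(108,520)]]
print("corners",np.array(C),"sizes",[np.linalg.norm(C[i]-C[(i+1)%4]) for i in range(4)])
yd=(C[0]-C[1]+C[3]-C[2]);yd/=np.linalg.norm(yd);xd=np.array([yd[1],-yd[0]]);c=np.mean(C,0)
print("centre",c,"y ang",ang(yd));print("tab pred",c+.07*xd+.06*yd,"dial pred",c-.085*yd)
t1,t2=plane(T,P(165,146),.095),plane(T,P(343,117),.095);print("tab seen",(t1+t2)/2,"len",np.linalg.norm(t1-t2),ang((t1-t2)))
im=T["color"][215:355,325:525].astype(int);m=np.uint8(im.sum(2)<110);m[:,:100]=0
cn=max(cv2.findContours(m,0,1)[0],key=cv2.contourArea);e=cv2.minEnclosingCircle(cn);print("dark",e)
D=plane(T,P(610,252),.061)[:2];print("dial seen skirt",D)
pt=plane(T,P(508,278),.058)[:2];st=plane(T,P(735,220),.059)[:2]
for q in(D,c-.085*yd):
  print("pointer",ang(pt-q),np.linalg.norm(pt-q),"set",ang(st-q),np.linalg.norm(st-q))
for q in[(550,275),(700,230)]:print("bar",plane(T,P(*q),.095))
o=status.observe();print(o["q"],o["position"],o["tool_rot"],o["grip_width"],o["time_s"])
# tab in the side image
print("tabpx side",[proj(S,[*(c+.07*xd+(.06+s)*yd),.095]) for s in(-.035,.035)])
E
```

```text
strip [0.6216 0.1761 0.085 ] [0.4913 0.2292 0.085 ] ang 157.8272974014216 len 0.1406968706444925
gauge [0.4479 0.252  0.099 ] side px [272.7314 386.6566]
gauge off strip line -0.004729523805463632
clip0 [0.4831 0.2376]
handle [0.5848 0.2198 0.141 ] along/perp 0.05056441281680817 -0.026590972757506756
handle [0.4916 0.2585 0.141 ] along/perp 0.15147799907995513 -0.02727900359919193
handle [0.5651 0.1723 0.141 ] along/perp 0.050933011689934714 0.024886892997319644
handle [0.4726 0.2131 0.141 ] along/perp 0.15201619360480925 0.021937500460013498
corners [[ 0.5817 -0.0506]
 [ 0.6161 -0.3406]
 [ 0.453  -0.36  ]
 [ 0.4182 -0.0703]] sizes [np.float64(0.2920427951800421), np.float64(0.16420575687217295), np.float64(0.2918078233968961), np.float64(0.16466244497887927)]
centre [ 0.5173 -0.2054] y ang 96.79624927573991
tab pred [ 0.5797 -0.1375] dial pred [ 0.5273 -0.2898]
tab seen [ 0.5792 -0.1337  0.095 ] len 0.07508487995667597 97.72321602829149
dark ((153.63278198242188, 60.74688720703125), 22.865474700927734)
dial seen skirt [ 0.5267 -0.2895]
pointer 102.74974821013816 0.04472412668364892 set -77.39459918149711 0.05689770520453846
pointer 103.40667277800658 0.04516513557830303 set -77.92118834958298 0.05646335559492412
bar [ 0.5165 -0.2524  0.095 ]
bar [ 0.5333 -0.3153  0.095 ]
[-77.1382  21.8232  74.3593  -0.0001  83.858  -12.3351] [ 0.2341 -0.4975  0.2497] [[ 0.9048  0.4257 -0.0002]
 [ 0.4257 -0.9048  0.0007]
 [ 0.0001 -0.0007 -1.    ]] 0.08554811498589215 0.25
tabpx side [array([378.6424, 227.3091]), array([360.6958, 243.1572])]
```

The measurements agree with the given sizes:
- **Clip origin:** about (0.482, 0.236), x axis at 157.6°.
- **Tab:** about (0.579, -0.135), y axis at 97°.
- **Dial:** at (0.527, -0.2895), pointer at 103° and set tab at -77.6°, so it turns about 180° clockwise.

Moving above the clip.

```bash
python3 -m handwheel '1 3 1 0 0 5.5 1;2 6 2 0 0 11 1;3 9.2 2 0 0 16.5 1;4 12.3 2 0 0 22 1;5.2 15.4 2 0 0 27.5 1;6.2 18.4 2 0 0 33 1;7.2 21.5 2 0 0 38.5 1;8.3 24.5 2 0 0 44 1' 20
python3 -m handwheel '1 3 0 0 0 5.5 1;2 6 0 0 0 11 1;3 9.2 0 0 0 16.5 1;4 12.3 0 0 0 22 1;5.2 15.4 0 0 0 27.5 1;6.2 18.4 0 0 0 33 1;7.2 21.5 0 0 0 38.5 1;8.3 24.5 0 0 0 44 1'
python3 -m handwheel '1 3 0 0 0 5.5 1;2 6 0 0 0 11 1;3 9.2 0 0 0 16.5 1;4 12.3 0 0 0 22 1;5.2 15.4 0 0 0 27.5 1;6.2 18.4 0 0 0 33 1;7.2 21.5 0 0 0 38.5 1;8.2 24.4 0 0 0 44.4 1'
```

```text
time_s: 0.92
position: [0.3172, -0.251, 0.2701]
tool_rot: [[0.351, 0.936, 0.0], [0.936, -0.351, -0.0], [0.0, 0.0, -1.0]]
ft_force: [0.2, 0.2, -0.7]
grip_width: 0.0854
gripper_force: 0.0
time_s: 1.58
position: [0.4002, -0.0059, 0.2701]
tool_rot: [[-0.398, 0.917, 0.0], [0.917, 0.398, -0.0], [-0.0, 0.0, -1.0]]
ft_force: [0.5, 0.5, -0.1]
grip_width: 0.0856
gripper_force: 0.0
time_s: 2.25
position: [0.4823, 0.2383, 0.2699]
tool_rot: [[-0.926, 0.376, -0.0], [0.376, 0.926, 0.0], [0.0, -0.0, -1.0]]
ft_force: [1.4, -0.2, -0.5]
grip_width: 0.0851
gripper_force: 0.0
```

```bash
python3 - <<'E'
from h import *
d=get_image("wrist"); im=d["color"]; cv2.imwrite("pics/w1.png",np.uint8(255*(im/255.)**.6)[...,::-1])
f=240/np.tan(np.radians(d["vertical_fov"]/2))
def fp(p):
    q=np.array(d["orientation"]).T@(np.array(p)-d["xyz"]);th=np.arctan2(np.hypot(*q[:2]),q[2]);return q[:2]/np.hypot(*q[:2])*th*f+[d["cx"],d["cy"]]
x=np.array([-.926,.376,0]);y=np.array([.376,.926,0]);o=np.array([.4823,.2362,.085])
for n,p in dict(gauge=o+.038*x+[0,0,.014],h1=o+.028*y+[0,0,.056],h2=o-.028*y+[0,0,.056],orig=o+[0,0,.016],tcp=[.4823,.2362,.131]).items(): print(n,fp(p).round(1))
E
```

```text
gauge [316.6 176.9]
h1 [355.6 237. ]
h2 [276.6 237. ]
orig [316.6 223.9]
tcp [316.2 233.3]
```

View pics/w1.png

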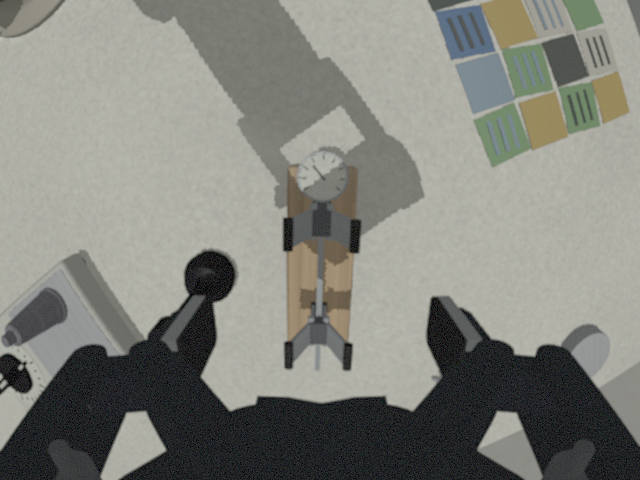

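The wrist view shows the clip handles at x = 284 to 360 (centre 322) and the fingers at 216 to 428 (also centre 322), with the gauge at (322,176). The gripper is centred across the clip, so I'm going straight down and squeezing.

```bash
python3 -m handwheel '0 -0.05 -3 0 0 0 1;0 -0.05 -6 0 0 0 1;0 -0.05 -9 0 0 0 1;0 -0.05 -11 0 0 0 1;0 -0.05 -12.5 0 0 0 1;0 -0.05 -13.4 0 0 0 1;0 -0.05 -13.9 0 0 0 1;0 -0.05 -13.9 0 0 0 1' 20
python3 -m handwheel '0 0 0 0 0 0 0.7;0 0 0 0 0 0 0.65;0 0 0 0 0 0 0.6;0 0 0 0 0 0 0.55;0 0 0 0 0 0 0.5;0 0 0 0 0 0 0.45;0 0 0 0 0 0 0.4;0 0 0 0 0 0 0.35' 20
python3 -m handwheel '0 0 0 0 0 0 0.33;0 0 0 0 0 0 0.33;0 0 0 0 0 0 0.33;0 0 0 0 0 0 0.33'
```

```text
time_s: 2.97
position: [0.482, 0.2358, 0.1305]
tool_rot: [[-0.924, 0.381, -0.001], [0.381, 0.924, -0.0], [0.001, -0.001, -1.0]]
ft_force: [-1.0, 0.4, 0.2]
grip_width: 0.0854
gripper_force: 0.0
time_s: 3.63
position: [0.4837, 0.2362, 0.1337]
tool_rot: [[-0.925, 0.381, 0.006], [0.381, 0.925, 0.001], [-0.005, 0.004, -1.0]]
ft_force: [-0.0, 0.4, 14.6]
grip_width: 0.0302
gripper_force: 9.4
time_s: 3.97
position: [0.4837, 0.2362, 0.1338]
tool_rot: [[-0.924, 0.381, 0.006], [0.381, 0.924, 0.001], [-0.005, 0.004, -1.0]]
ft_force: [-1.0, -0.1, 15.0]
grip_width: 0.0284
gripper_force: 9.4
```

```bash
python3 -m handwheel '0 0 0.5 0 0 0 0.33;0 0 1.2 0 0 0 0.33;0 0 2 0 0 0 0.33;0 0 3.5 0 0 0 0.33;0 0 5 0 0 0 0.33;0 0 7 0 0 0 0.33;0 0 9 0 0 0 0.33;0 0 11 0 0 0 0.33'
python3 -m handwheel '0 0 2 0 0 0 0.33;0 0 2 0 0 0 0.33;0 0 2 0 0 0 0.33'
python3 - <<'E'
from h import *
for n in("side","wrist"):
    d=get_image(n)["color"]; cv2.imwrite(f"pics/{n}2.png",np.uint8(255*(d/255.)**.6)[...,::-1])
a=cv2.imread("pics/side2.png")[150:450,150:450];b=cv2.imread("pics/wrist2.png")[100:400,170:470]
cv2.imwrite("pics/c2.png",cv2.resize(np.hstack([a,b]),(800,400)))
E
```

```text
time_s: 4.63
position: [0.4819, 0.2358, 0.2425]
tool_rot: [[-0.925, 0.381, 0.0], [0.381, 0.925, 0.0], [-0.0, 0.0, -1.0]]
ft_force: [0.1, 0.3, -0.4]
grip_width: 0.0285
gripper_force: 8.2
time_s: 4.88
position: [0.4822, 0.2359, 0.2618]
tool_rot: [[-0.925, 0.381, 0.002], [0.381, 0.925, 0.0], [-0.001, 0.001, -1.0]]
ft_force: [-0.1, 0.5, -1.5]
grip_width: 0.028
gripper_force: 8.2
```

View pics/c2.png

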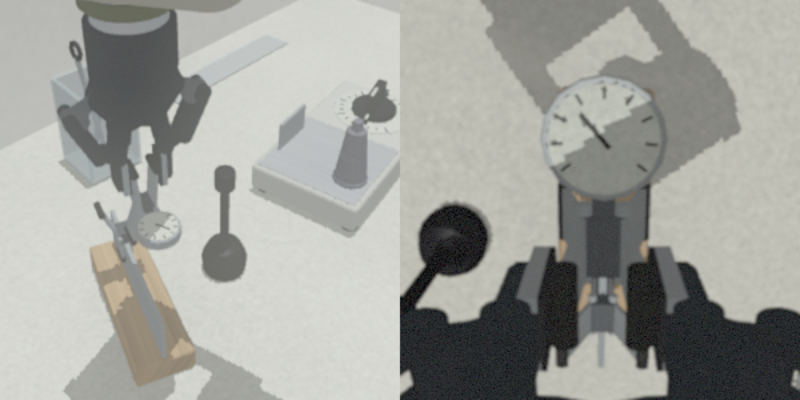

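The clip is held upright and open. The side view has the gauge at about px (270,321) and the wrist view at about (322,203). I'll work out where it sits in the grip from the side ray, then move over the tab.

```bash
python3 - <<'E'
from h import *
S=get_image("side");o=status.observe();p=np.array(o["position"]);x=np.array([-.925,.381,0])
r=ray(S,(270,321));c=np.array(S["xyz"])
s=np.linalg.solve(np.stack([x,[0,0,1.],-r],1),c-p);print("gauge rel TCP: along",s[0],"up",s[1],"expect .038 -.032")
E
python3 -m handwheel '1 -4 1 0 0 -7 0.33;2 -8 2 0 0 -14 0.33;3 -12 2 0 0 -21 0.33;4.5 -16 2 0 0 -28 0.33;6 -20 2 0 0 -35 0.33;7 -24 2 0 0 -42 0.33;8 -28 2 0 0 -49 0.33;9 -32 2 0 0 -55 0.33'
python3 -m handwheel '0.2 -2 0 0 0 -2 0.33;0.5 -4 0 0 0 -4 0.33;0.75 -5.1 0 0 0 -5.4 0.33;0.75 -5.1 0 0 0 -5.4 0.33;0.75 -5.1 0 0 0 -5.4 0.33'
python3 - <<'E'
from h import *
for n in("side","wrist"):
    d=get_image(n)["color"]; cv2.imwrite(f"pics/{n}3.png",np.uint8(255*(d/255.)**.6)[...,::-1])
a=cv2.imread("pics/side3.png")[100:400,250:550];b=cv2.imread("pics/wrist3.png")[100:400,170:470]
cv2.imwrite("pics/c3.png",cv2.resize(np.hstack([a,b]),(800,400)))
E
```

```text
gauge rel TCP: along 0.03867196846528569 up -0.03783754553198785 expect .038 -.032
time_s: 5.7
position: [0.5716, -0.0844, 0.2798]
tool_rot: [[-0.212, 0.977, -0.002], [0.977, 0.212, 0.001], [0.001, -0.002, -1.0]]
ft_force: [0.0, 0.4, -0.8]
grip_width: 0.0284
gripper_force: 8.2
time_s: 6.12
position: [0.5791, -0.1329, 0.2803]
tool_rot: [[-0.126, 0.992, -0.001], [0.992, 0.126, 0.001], [0.001, -0.001, -1.0]]
ft_force: [0.6, 0.6, -1.4]
grip_width: 0.028
gripper_force: 8.2
```

View pics/c3.png

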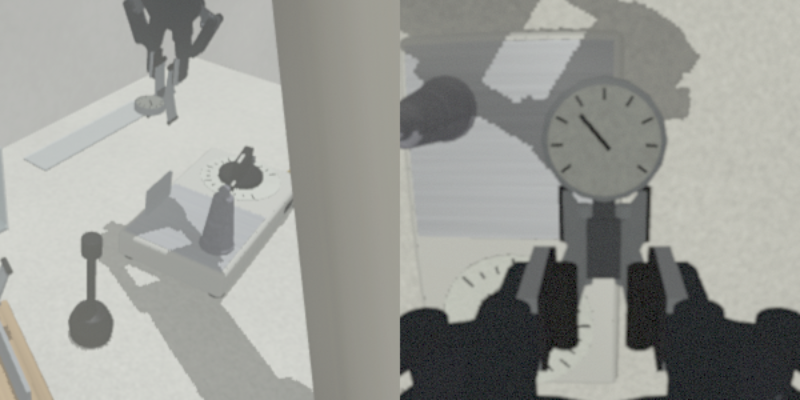

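The gauge is 38.7 mm along and 37.8 mm below the TCP, so the throat is about 52 mm below it. Seated on the tab, the TCP should read about 0.147. The wrist view shows the press edge at crop x of about 620, parallel to the clip axis. That puts the tab 2 mm or less off centre, and I'm shifting x by -1 mm. Descending.

```bash
python3 -m handwheel '-0.1 0 -2 0 0 0 0.33;-0.1 0 -4 0 0 0 0.33;-0.1 0 -6 0 0 0 0.33;-0.1 0 -7.5 0 0 0 0.33;-0.1 0 -8.5 0 0 0 0.33;-0.1 0 -9.3 0 0 0 0.33;-0.1 0 -10 0 0 0 0.33;-0.1 0 -10.5 0 0 0 0.33'
python3 -m handwheel '0 0 -0.5 0 0 0 0.33;0 0 -1 0 0 0 0.33;0 0 -1.5 0 0 0 0.33;0 0 -2 0 0 0 0.33;0 0 -2.3 0 0 0 0.33;0 0 -2.6 0 0 0 0.33;0 0 -2.6 0 0 0 0.33'
```

```text
time_s: 6.88
position: [0.5783, -0.1331, 0.1758]
tool_rot: [[-0.126, 0.992, 0.0], [0.992, 0.126, -0.0], [-0.0, 0.0, -1.0]]
ft_force: [-0.3, 0.2, -0.7]
grip_width: 0.0287
gripper_force: 8.2
time_s: 7.47
position: [0.5781, -0.1333, 0.1494]
tool_rot: [[-0.125, 0.992, -0.001], [0.992, 0.125, 0.0], [0.0, -0.001, -1.0]]
ft_force: [-0.2, -0.3, -0.3]
grip_width: 0.0283
gripper_force: 8.2
```

No contact yet. I'll press on until the force rises.

```bash
python3 -m handwheel '0 0 -0.2 0 0 0 0.33;0 0 -0.4 0 0 0 0.33;0 0 -0.4 0 0 0 0.33'
python3 -m handwheel '0 0 -0.2 0 0 0 0.33;0 0 -0.4 0 0 0 0.33;0 0 -0.4 0 0 0 0.33'
```

```text
time_s: 7.72
position: [0.5781, -0.1334, 0.1458]
tool_rot: [[-0.125, 0.992, -0.0], [0.992, 0.125, 0.0], [0.0, -0.0, -1.0]]
ft_force: [-0.0, -0.1, -1.5]
grip_width: 0.0283
gripper_force: 8.2
time_s: 7.97
position: [0.5791, -0.1337, 0.1435]
tool_rot: [[-0.125, 0.992, 0.004], [0.992, 0.125, -0.002], [-0.002, 0.003, -1.0]]
ft_force: [-0.0, 0.5, 7.4]
grip_width: 0.0283
gripper_force: 8.8
```

Contact at TCP z of about 0.144 with 7 N, so the throat is seated. Opening the fingers.

```bash
python3 -m handwheel '0 0 -0.1 0 0 0 0.4;0 0 -0.2 0 0 0 0.47;0 0 -0.3 0 0 0 0.54;0 0 -0.3 0 0 0 0.61;0 0 -0.3 0 0 0 0.68;0 0 -0.3 0 0 0 0.8;0 0 -0.3 0 0 0 1;0 0 0 0 0 0 1'
python3 -m handwheel '0 0 2 0 0 0 1;0 0 5 0 0 0 1;0 0 8 0 0 0 1;0 0 11 0 0 0 1;-2 -4 12 0 0 0 1;-3 -8 12 0 0 0 1;-4 -12 12 0 0 0 1;-5.1 -15.6 12 0 0 5.5 1'
python3 - <<'E'
from h import *
T=get_image("top")["color"];S=get_image("side")["color"];W=get_image("wrist")["color"]
g=lambda a:np.uint8(255*(a/255.)**.6)[...,::-1]
b=np.hstack([cv2.resize(g(S)[150:350,300:500],(400,400)),cv2.resize(g(W),(533,400))[:,66:466]])
cv2.imwrite("pics/c4.png",b)
E
```

```text
time_s: 8.63
position: [0.578, -0.1333, 0.1416]
tool_rot: [[-0.125, 0.992, -0.001], [0.992, 0.125, 0.0], [0.001, -0.001, -1.0]]
ft_force: [0.7, -0.2, 0.9]
grip_width: 0.0854
gripper_force: 0.0
time_s: 9.3
position: [0.5266, -0.2909, 0.2628]
tool_rot: [[-0.22, 0.975, 0.001], [0.975, 0.22, -0.001], [-0.001, 0.001, -1.0]]
ft_force: [0.6, -0.4, -0.7]
grip_width: 0.0857
gripper_force: 0.0
```

View pics/c4.png

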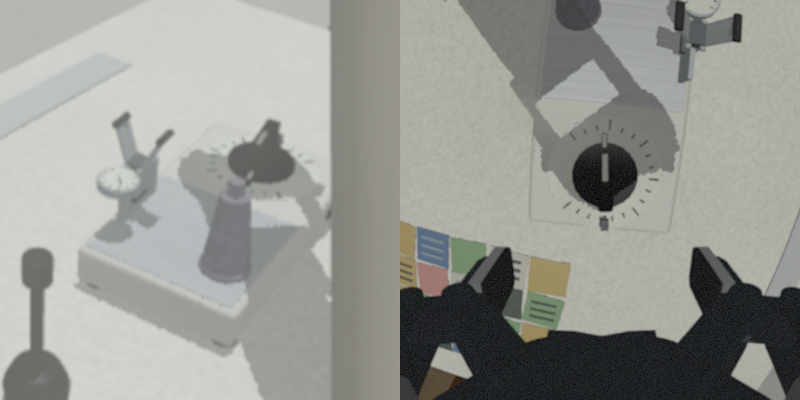

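The clip is astride the tab with the gauge away from the dial. In the wrist view the dial bar is centred and aligned: pointer at crop (605,138), set tab at (604,224), dial centre at (605,175), so about 180° to turn. Descending and gripping the bar.

```bash
python3 -m handwheel '0 0 -3.5 0 0 0 1;0 0 -7 0 0 0 1;0 0 -10.5 0 0 0 1;0 0 -13.5 0 0 0 1;0 0 -16 0 0 0 1;0 0.1 -17.3 0 0 0 1;0 0.1 -17.9 0 0 0 1;0 0.1 -17.9 0 0 0 1'
python3 -m handwheel '0 0 0 0 0 0 0.6;0 0 0 0 0 0 0.4;0 0 0 0 0 0 0.2;0 0 0 0 0 0 0.1;0 0 0 0 0 0 0.1;0 0 0 0 0 0 0.1;0 0 0 0 0 0 0.1;0 0 0 0 0 0 0.1' 30
```

```text
time_s: 10.12
position: [0.5273, -0.2873, 0.0822]
tool_rot: [[-0.22, 0.975, -0.001], [0.975, 0.22, 0.001], [0.002, -0.001, -1.0]]
ft_force: [0.2, -0.1, 0.2]
grip_width: 0.0854
gripper_force: 0.0
time_s: 10.78
position: [0.5273, -0.2885, 0.0835]
tool_rot: [[-0.22, 0.976, 0.001], [0.976, 0.22, -0.0], [-0.0, 0.0, -1.0]]
ft_force: [-0.9, 0.4, 5.1]
grip_width: 0.0158
gripper_force: 34.2
```

```bash
python3 -m handwheel '0 0 0 0 0 -6 0.1;0 0 0 0 0 -12 0.1;0 0 0 0 0 -18 0.1;0 0 0 0 0 -24 0.1;0 0 0 0 0 -30 0.1;0 0 0 0 0 -36 0.1;0 0 0 0 0 -42 0.1;0 0 0 0 0 -48 0.1'
```

```text
time_s: 11.45
position: [0.529, -0.2888, 0.0835]
tool_rot: [[0.582, 0.813, 0.005], [0.813, -0.582, -0.002], [0.001, 0.005, -1.0]]
ft_force: [8.3, -0.8, -0.3]
grip_width: 0.0151
gripper_force: 33.6
```

```bash
python3 -m handwheel '0.1 0 0 0 0 -6 0.1;0.1 0 0 0 0 -12 0.1;0.1 0 0 0 0 -18 0.1;0.1 0 0 0 0 -24 0.1;0.1 0 0 0 0 -30 0.1;0.1 0 0 0 0 -36 0.1;0.1 0 0 0 0 -42 0.1;0.1 0 0 0 0 -48 0.1'
python3 -m handwheel '0 0 0 0 0 -6 0.1;0 0 0 0 0 -12 0.1;0 0 0 0 0 -18 0.1;0 0 0 0 0 -24 0.1;0 0 0 0 0 -30 0.1;0 0 0 0 0 -36 0.1;0 0 0 0 0 -42 0.1;0 0 0 0 0 -48 0.1'
python3 -m handwheel '0 0 0 0 0 -6 0.1;0 0 0 0 0 -12 0.1;0 0 0 0 0 -18 0.1;0 0 0 0 0 -24 0.1;0 0 0 0 0 -30 0.1;0 0 0 0 0 -36 0.1;0 0 0 0 0 -36.5 0.1;0 0 0 0 0 -36.5 0.1'
```

```text
time_s: 12.12
position: [0.53, -0.2903, 0.0836]
tool_rot: [[0.994, 0.111, 0.005], [0.111, -0.994, -0.005], [0.004, 0.005, -1.0]]
ft_force: [7.3, -7.0, -3.3]
grip_width: 0.0152
gripper_force: 33.4
time_s: 12.78
position: [0.5295, -0.2919, 0.0836]
tool_rot: [[0.747, -0.664, 0.004], [-0.664, -0.747, -0.007], [0.008, 0.003, -1.0]]
ft_force: [4.4, -15.2, -3.7]
grip_width: 0.0151
gripper_force: 33.2
time_s: 13.45
position: [0.5283, -0.2926, 0.0836]
tool_rot: [[0.209, -0.978, 0.002], [-0.978, -0.209, -0.008], [0.008, -0.0, -1.0]]
ft_force: [-1.6, -17.7, -1.6]
grip_width: 0.0153
gripper_force: 33.3
```

Turned to -77.9°. I'll relieve the side load, release, retreat and inspect.

```bash
python3 -m handwheel '0 -0.3 0 0 0 0 0.1;0 -0.3 0 0 0 0 0.1;0 -0.3 0 0 0 0 0.3;0 -0.3 0 0 0 0 0.6;0 -0.3 0 0 0 0 1;0 -0.3 0 0 0 0 1;0 -0.3 0 0 0 0 1;0 -0.3 0 0 0 0 1' 20
python3 -m handwheel '0 0 2 0 0 0 1;0 0 5 0 0 0 1;0 0 8 0 0 0 1;0 0 11 0 0 0 1;-3 -1 14 0 0 0 1;-7 -1 16 0 0 0 1;-11 -1 16 0 0 0 1;-15 -1 16 0 0 0 1'
python3 -m handwheel '-4 0 2 0 0 0 1;-8 0 2 0 0 0 1;-12 0 2 0 0 0 1;-12 0 2 0 0 0 1'
python3 - <<'E'
from h import *
T=get_image("top");W=get_image("wrist");np.save("T.npy",T["color"])
g=lambda a:np.uint8(255*(a/255.)**.6)[...,::-1]
b=np.hstack([cv2.resize(g(T["color"])[225:335,425:535],(400,400),interpolation=2),cv2.resize(g(T["color"])[215:355,325:465],(400,400),interpolation=2)])
cv2.imwrite("pics/c5.png",b)
E
```

```text
time_s: 14.12
position: [0.5282, -0.2912, 0.0829]
tool_rot: [[0.212, -0.977, -0.0], [-0.977, -0.212, 0.0], [-0.0, 0.0, -1.0]]
ft_force: [0.5, 0.2, 0.6]
grip_width: 0.0835
gripper_force: 0.0
time_s: 14.78
position: [0.378, -0.3012, 0.2442]
tool_rot: [[0.212, -0.977, 0.002], [-0.977, -0.212, -0.002], [0.003, -0.001, -1.0]]
ft_force: [-0.0, -1.6, 0.3]
grip_width: 0.0855
gripper_force: 0.0
time_s: 15.12
position: [0.2546, -0.301, 0.2634]
tool_rot: [[0.207, -0.978, -0.001], [-0.978, -0.207, -0.0], [0.0, 0.001, -1.0]]
ft_force: [1.0, 0.0, -0.2]
grip_width: 0.0854
gripper_force: 0.0
```

View pics/c5.png

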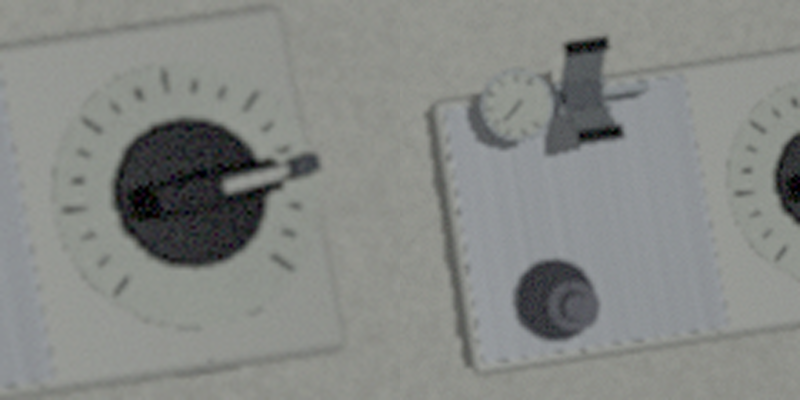

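The dial crop shows the white line and pointer running (225,187)→(287,172), straight at the set tab at (305,163). The clip is seated on the tab with the cone undisturbed. One numeric check of the angles and the clip position.

```bash
python3 - <<'E'
from h import *
T=get_image("top");im=T["color"].astype(float).mean(2);hsv=T["color"]
D=np.array([.5275,-.2905])
# skirt centre by dark mask circle at z=.061
sub=np.uint8(cv2.GaussianBlur(im,(3,3),0)<55);sub[:, :425]=0;sub[:,512:]=0;sub[:230]=0;sub[330:]=0
cn=max(cv2.findContours(sub,0,1)[0],key=cv2.contourArea)
pts=np.array([plane(T,p,.061)[:2] for p in cn[:,0]]);r=np.linalg.norm(pts-D,axis=1)
q=pts[(r>.03)&(r<.042)];A=np.c_[2*q,np.ones(len(q))];s=np.linalg.lstsq(A,(q**2).sum(1),rcond=None)[0];D=s[:2];print("skirt c",D,"r",np.sqrt(s[2]+D@D))
def samp(z,r,a):
    u=proj(T,[D[0]+r*np.cos(a),D[1]+r*np.sin(a),z]);return cv2.getRectSubPix(im.astype(np.float32),(1,1),tuple(map(float,u)))[0,0]
A=np.radians(np.arange(-100,-54,2))
for r in(.042,.044,.046,.053,.057,.061):print(r,[int(samp(.057,r,a)) for a in A])
print(np.degrees(A).round().astype(int).tolist())
# white bar line direction at z=.095
m=np.zeros_like(im,bool);Y,X=np.mgrid[230:330,425:520];c=[]
for y,x in zip(Y.ravel(),X.ravel()):
    p=plane(T,(x,y),.095)[:2]
    if im[y,x]>95 and np.linalg.norm(p-D)<.031:c.append(p)
c=np.array(c);v=np.linalg.svd(c-c.mean(0))[2][0];v*=np.sign(-v[1]);print("line ang",ang(v),"ang of centroid",ang(c.mean(0)-D),len(c))
# clip gauge on tab
print("gauge from top guess",plane(T,(.35*(516-400)-.5+325,.35*105-.5+215),.109),"expect",np.array([.578,-.134])+.038*np.array([-.125,.992]))
E
```

```text
skirt c [ 0.52718246 -0.28992869] r 0.035573847356782956
0.042 [97, 98, 98, 97, 84, 55, 23, 25, 57, 86, 98, 93, 69, 31, 22, 38, 68, 88, 100, 104, 101, 99, 100]
0.044 [95, 95, 97, 98, 90, 72, 48, 40, 53, 78, 95, 91, 70, 49, 47, 72, 85, 95, 99, 101, 100, 100, 100]
0.046 [91, 91, 95, 97, 95, 91, 86, 77, 60, 64, 87, 91, 76, 71, 82, 92, 89, 86, 94, 99, 101, 99, 99]
0.053 [75, 73, 88, 96, 96, 98, 98, 89, 61, 32, 26, 26, 27, 43, 79, 87, 78, 85, 97, 101, 102, 102, 99]
0.057 [95, 97, 96, 97, 96, 98, 100, 97, 70, 36, 30, 31, 32, 44, 79, 96, 99, 99, 99, 100, 100, 99, 100]
0.061 [92, 93, 95, 95, 99, 96, 97, 98, 89, 59, 35, 29, 27, 51, 87, 95, 94, 96, 98, 99, 98, 100, 96]
[-100, -98, -96, -94, -92, -90, -88, -86, -84, -82, -80, -78, -76, -74, -72, -70, -68, -66, -64, -62, -60, -58, -56]
line ang -170.0188835756651 ang of centroid -79.6594781547476 99
gauge from top guess [ 0.57246654 -0.0938151   0.109     ] expect [ 0.57325  -0.096304]
```

The set tab is at -77.8° and the pointer at about -79°. That is roughly 1 mm at the tip, within the 4 mm tolerance. The gauge is within 3 mm of where it should be. Handing in.

```bash
python3 -c "
from rig import env
print(env.close_job())"
```

```text
the job is handed in; nothing more can be done
None
```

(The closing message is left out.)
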